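# Nest the spotlight cans on the sinking stand

### The arm

A 6-joint arm with a two-finger parallel gripper is mounted at the origin on the work surface. World frame = base frame: x ahead of the robot, y to its left, z up, the work surface at z = 0. Lengths are in m, angles in rad, forces in N, time in s.
With the tool pointing down it reaches from about 0.3 to 0.75 m from the base axis. Payload 8.5 kg.
Tool frame: the origin (TCP) lies on the centre line of the jaws, within the pads' length; the fingertips stand 17 mm ahead of it and the grasp point (between the pads) lies 2 mm behind it; y points along the fingers, z is the direction in which the jaws open and shut, and the axes are right-handed (so a half turn about y gives the same grasp; the last joint's range is limited). The gripper opens to 88 mm and grips with 3 to 60 N. Pads are 18 mm wide; open, the fingers measure 123 mm over their backs; the gripper's body (75 mm by 187 mm) begins 45 mm behind the grasp point.
Start: joints at [1.033, 0.381, 1.297, -0, 1.464, -0.215], TCP at [0.174, 0.522, 0.256] pointing down, gripper open.
Joint ranges: [-3.11, 3.11], [-0.89, 2.33], [0.22, 2.48], [-1.42, 4.56], [0.17, 2.85], [-2.88, 2.88]. Speed limits (rad/s): [2.39, 2.39, 3.14, 3.14, 3.14, 3.14].

### API

Orientations are given as a rotation vector (axis times angle).
In Python, from workcell import * gives the robot as it stands. The module is installed in compiled form; this text tells all that it offers.
- The arm moves only by the tool drive_tool, never from a script. Its arguments are lists of equal length, an entry for each row: "claw": the closure, from 0 (fully open) to 1 (shut); "translation": the shift along the tool's x, y, z normalised to -1 to 1, where 1 is 0.04 m, a list of three; "twist": the turn, a rotation vector about the tool's x, y, z normalised to -1 to 1, where 1 is 10 degrees, a list of three. In form: {"claw": [claw, ...], "translation": [[x, y, z], ...], "twist": [[ax, ay, az], ...]}. A call has 1 to 8 rows; each row shifts and turns the pose as measured when the row begins, along the tool's axes as they then stand; what a row does not reach is not made up. A row lasts 1/8 s, in which the tool goes at most 62.5 mm and 10.7 degrees, less where a joint would pass 70% of its speed; a pose out of reach is approached as far as the arm can. A call with a number of a shift or a turn outside -1 to 1 is refused whole. A call with a gripper value outside its range is refused whole. The fingers move at their own pace and stop on an object; the grip force is fixed at half the most. Time passes only in rows, so rows that do not move let the fingers close. It gives the time, the measured TCP pose, the force and the opening at its end, in the units of the state.
- get_obs(): the state, without advancing time (a new reading comes with each control period).
- read_camera(name): name is "scene" or "top" or "wrist"; returns a dict with "img" (420x560x3 uint8, red, green, blue), "camera_matrix" (3x3 intrinsics, pixels), "k1" (the pictures are not rectified: a ray, as slopes to the right and down, at radius r is drawn at 1 + k1 r^2 times it, then the intrinsics apply), "R" (3x3) and "t" (3): a world point X has camera coordinates R X + t; the wrist camera has in their place "T_tool_cam" (4x4, takes a point from camera to tool coordinates, whose origin is the TCP and whose axes are the tool frame's). Camera axes: x right, y down, z forward; pixel columns grow to the right and rows downward; lengths in m; the calibration is good to about 2 mm. A picture is of the moment at which its call begins: read the wrist's pose just before it. There is no depth.
- sign_off(): hands the job in, once; it reports no verdict.
Trained networks look in the newest picture that a camera, given by its name, has taken for a name from the list of things; names that differ only in an ending like _2 or _b are one class to them, and where a whole thing is asked for, a point or a joint stands for the part that bears it (a point fixed in the world has none). Each returns a list of dicts, best first, with "confidence" (0 to 1); they miss things now and then, are a little off and sometimes report something else, mostly with a low value. They report only what shows in the picture. A call takes as long as a camera call. They do not tell look-alikes from the thing itself.
- boxes_of(name, camera): "position" ([x, y, z] in m, in world coordinates, good to about 4 mm: the middle of the surface that is visible of it).
- spot_point(name, camera): "position" ([x, y, z] in m, in world coordinates, good to about 4 mm: a listed point, or the origin of a listed thing).
The state is a dict: "time": time; "joints": joint angles; "joint_vel": joint speeds; "effort": joint torques, N m; "ee_pos": TCP position; "tool_rot": TCP orientation; "contact_force": force on the tool from outside, world axes, zero at the start; "wrist_torque": the same for the moment, N m; "grip_width": opening from 0.0 (shut) to 1.0 (fully open).
Only numpy, scipy, OpenCV 4.12 (cv2) and the standard library are available. Lean on these libraries where they do the work, as an engineer would, in place of code of your own. Each camera call takes 0.05 s, during which the arm holds its last target. There are 200 camera calls.

### The job

On the lamp-repair bench, take the copper spotlight can out of the slanted rack and nest it upright into the brass can on the stand, then nest the white can into the copper one; each must be fully home before the stand has been pushed down to its stop. Only then press the nested stack down until the stand bottoms, and let go, leaving the three cans nested straight. Leave the bulb box, the blue oil can and the screwdriver where they are.

Things in the scene. Friction and masses are not known exactly. Their poses are not given: they have to be found in the camera images.
- copper: Copper stepped round can, 90 mm tall, 0.08 to 0.17 kg: narrower closed spigot below (53 mm diameter, 42 mm long, foot bevelled 2 mm), wider open collar above (64 mm diameter, 48 mm long, 3 mm wall, 58 mm bore). Origin at the centre of its underside, z along its axis to the mouth. Starts in one place of the rack, mouth up, leaning 30 degrees from vertical towards the robot's side.
- white: White can, same shape, size and weight as the copper one, same origin and axes, leaning in the other place of the rack. Nesting: a spigot slides down the bore of the collar below, about 2 mm of play all round, until its step (42 mm above its underside) rests on the rim below; nested cans sit 48 mm apart.
- rack: Fixed dark wooden rack, 150 x 210 mm; origin at the centre of its underside, z up, y along its length. Two places 110 mm apart along y. Cans lean to its -x; each foot centre is 30 mm to +x of the middle and 50 mm above the bench, on a slanted plate; two short rails under the spigot (-x side) carry it. The collars stand free; draw a can out along its own axis.
- brass_rim (a point): Centre of the mouth, at rim height, of the brass can bolted upright on the stand (same shape as the loose cans); z up. The stand's green base is 120 x 120 x 26 mm; the rim is 164 mm above the bench when the stand is fully up, and sinks with it.
- plunger (a joint): How far the stand has sunk, in m: 0 fully up, 0.030 on its stop. Starts 0 to 0.008 down, stays where it is left (the cans' weight does not sink it), slides straight down when pressed with about 6 to 10 N.
- bulb_box: Bystander: cardboard box 65 x 65 x 110 mm, standing; origin at the centre of its underside.
- oil_can: Bystander: blue and yellow oil can, 56 mm diameter, 150 mm tall, standing; origin at the centre of its underside.
- screwdriver: Bystander: screwdriver 170 mm long, lying on the bench; origin under its middle.
Mind the look-alikes: they are no part of the job. There is more than one size of the white; the job needs the smaller. What is shaped like the copper but purple is not meant.

How it is judged:
On the way, in this order (a step that is already met when the one before it is completed fails the run):
1. the copper can is fully home in the brass can, straight, the stand not yet down (less than 20 mm) (horizontal distance between copper and brass_rim below 0.004 m and z of copper in the frame of brass_rim between -0.047 and -0.0395 m and angle between copper's own z axis and vertical below 0.06 rad and value of joint plunger below 0.02 m), for 0.1 s.
2. the white can is fully home in the copper can, the copper one still home, the stand not yet down (less than 20 mm) (all of step 1 and horizontal distance between white and copper below 0.004 m and z of white in the frame of copper between 0.043 and 0.0505 m and angle between white's own z axis and vertical below 0.06 rad), for 0.1 s.
3. the stand is pressed to its stop (value of joint plunger above 0.0275 m), for 0.1 s.
At the end, for the whole second after the job is handed in: Copper can in the brass can and white can in the copper can, each within 4 mm of concentric, its step within 2.5 mm of the rim below, upright within 0.06 rad and at rest; the stand sunk more than 27.5 of its 30 mm; the gripper off everything (horizontal distance between copper and brass_rim below 0.004 m and z of copper in the frame of brass_rim between -0.047 and -0.0395 m and angle between each of copper, white's own z axis and vertical below 0.06 rad and horizontal distance between white and copper below 0.004 m and z of white in the frame of copper between 0.043 and 0.0505 m and linear speed of each of copper, white below 0.02 m/s and value of joint plunger above 0.0275 m); the robot touches nothing.
It fails at once if the cardboard bulb box is shifted more than 30 mm (distance of bulb_box from where it was at the start of the episode above 0.03 m).
It fails at once if the blue oil can is shifted more than 30 mm (distance of oil_can from where it was at the start of the episode above 0.03 m).
It fails at once if the screwdriver is shifted more than 30 mm (distance of screwdriver from where it was at the start of the episode above 0.03 m).
It also fails if it takes over 72 s, if anything falls off the work surface, if the arm or the gripper's body presses on something with over 40 N, if the wrist force passes 120 N, or if a joint passes its speed limit or range.

## Working session

There is one attempt and no reset: what is moved stays moved. The work goes in short steps, Python scripts to look and compute and a tool call to move; the robot and the scene stay as the last step left them, time stands still between calls to the robot, and variables do not carry over. Pictures are saved under pics/ and viewed, about 8 in all and at most 12, crops included, and the job is handed in when it is done.

Besides the shell and the picture viewer there is one more tool, called after "Call:" as name(argument=value, ...), one argument or row to a line, values as JSON. drive_tool: Moves the arm, as the interface text tells. Scaled input: -1 to 1 covers 0.04 m each way for a shift and 10 degrees each way for a turn. Its arguments: {"type":"object","properties":{"claw":{"type":"array","items":{"type":"number"}},"translation":{"type":"array","items":{"type":"array","items":{"type":"number","minimum":-1,"maximum":1}}},"twist":{"type":"array","items":{"type":"array","items":{"type":"number","minimum":-1,"maximum":1}}}},"required":["claw","translation","twist"]}

```bash
mkdir -p pics
cat > h.py <<'E'
import numpy as np, cv2
from scipy.spatial.transform import Rotation as Rot
from workcell import *
np.set_printoptions(precision=4,suppress=True)
def snap(n,f):
    c=read_camera(n); cv2.imwrite('pics/'+f+'.png',c['img'][:,:,::-1]); return c
E
python3 - <<'E'
from h import *
o=get_obs();print(o['time'],o['ee_pos'],o['tool_rot'],Rot.from_rotvec(o['tool_rot']).as_matrix())
for n in('scene','top'):
    c=snap(n,n)
    print(n,c['camera_matrix'].ravel(),c['k1'],c['R'],c['t'])
    for k in('copper','white','rack','brass_rim','bulb_box','oil_can','screwdriver'):
        print(k,[(np.round(d['position'],3),round(d['confidence'],2)) for d in spot_point(k,n)])
a=cv2.imread('pics/scene.png');b=cv2.imread('pics/top.png')
cv2.imwrite('pics/both.png',np.hstack([a,b])[:, :])
E
```

```text
0.0 [0.1744 0.5214 0.2552] [-1.5572  0.2538 -0.253 ] [[ 0.9483 -0.0007  0.3172]
 [-0.3172 -0.0012  0.9483]
 [-0.0003 -1.     -0.0014]]
scene [380.7465   0.     279.2723   0.     380.7465 214.9337   0.       0.
   1.    ] -0.10243298874882632 [[ 0.8662  0.4995 -0.0097]
 [ 0.3963 -0.6988 -0.5955]
 [-0.3043  0.512  -0.8033]] [-0.5819 -0.1336  1.1442]
copper [(array([0.604, 0.237, 0.053]), 0.67), (array([0.729, 0.412, 0.02 ]), 0.65)]
white [(array([0.836, 0.164, 0.032]), 0.83), (array([0.59 , 0.128, 0.048]), 0.75)]
rack [(array([ 0.569,  0.182, -0.002]), 0.97)]
brass_rim [(array([ 0.604, -0.216,  0.162]), 0.59)]
bulb_box [(array([ 0.776, -0.121, -0.002]), 0.71)]
oil_can [(array([ 0.774,  0.085, -0.   ]), 0.55)]
screwdriver [(array([ 0.419, -0.028,  0.001]), 0.81)]
top [526.0892   0.     280.478    0.     526.0892 201.1883   0.       0.
   1.    ] -0.13011268410286733 [[-0.0229 -0.9991 -0.0349]
 [-0.9938  0.0266 -0.1083]
 [ 0.1091  0.0322 -0.9935]] [0.1103 0.6549 1.1397]
copper [(array([0.733, 0.413, 0.027]), 0.97), (array([0.606, 0.233, 0.052]), 0.77)]
white [(array([0.593, 0.125, 0.046]), 0.64), (array([0.836, 0.16 , 0.034]), 0.62), (array([ 0.424, -0.029, -0.001]), 0.26)]
rack [(array([0.571, 0.184, 0.002]), 0.72)]
brass_rim [(array([ 0.6  , -0.222,  0.16 ]), 0.7)]
bulb_box [(array([ 0.778, -0.119,  0.003]), 0.8)]
oil_can [(array([0.774, 0.088, 0.004]), 0.61)]
screwdriver [(array([ 0.42 , -0.03 ,  0.002]), 0.87)]
```

View pics/scene.png

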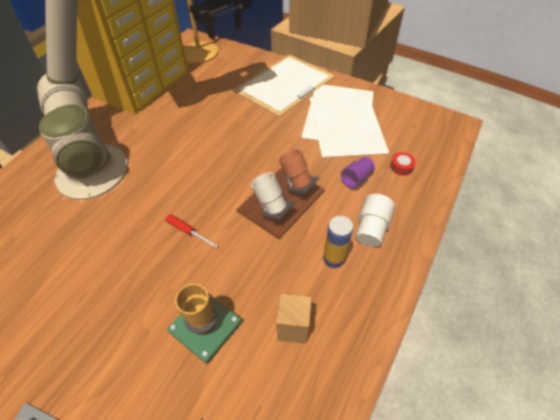

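View pics/top.png

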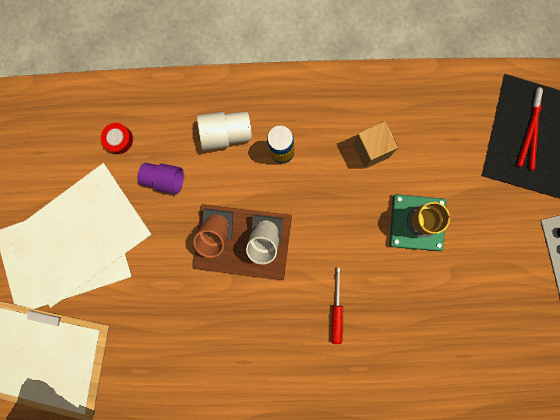

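The copper and white cans stand in the rack (top image: copper mouth at about (212,240), white mouth at (262,245)). The brass mouth is at (433,219), the oil can at (281,143) and the bulb box at (375,144). The look-alikes are the purple can at (160,178) and the big white can lying at (223,130).

```bash
cat >> h.py <<'E'
YAW=np.radians(-7.5)
RX=np.array([np.cos(YAW),np.sin(YAW),0]);RY=np.array([-np.sin(YAW),np.cos(YAW),0])
AX=-.5*RX+np.array([0,0,np.sqrt(.75)])
RL=np.column_stack([np.cross(-AX,RY),-AX,RY])           # leaning grasp
def RV(yaw): # vertical
    z=np.array([-np.sin(yaw),np.cos(yaw),0]);y=np.array([0,0,-1.]);return np.column_stack([np.cross(y,z),y,z])
def go(p=None,R=None):
    o=get_obs();R0=Rot.from_rotvec(o['tool_rot']).as_matrix()
    if R is None:R=R0
    tw=Rot.from_matrix(R0.T@R).as_rotvec(degrees=True)/10
    print('t',o['time'],'pos',np.array(o['ee_pos']),'F',np.array(o['contact_force']),'w',o['grip_width'])
    print('twist units',tw)
    if p is not None:print('shift units, after twist',R.T@(np.array(p)-o['ee_pos'])/.04,'before',R0.T@(np.array(p)-o['ee_pos'])/.04)
E
python3 - <<'E'
from h import *
f=np.array([.605,.235,.051]);p=f+AX*.186;print(p);go(p,RL)
E
```

```text
[0.5128 0.2471 0.2121]
t 0.8 pos [0.1745 0.5216 0.2558] F [0.81   0.5925 0.159 ] w 1.0009615227505402
twist units [ 0.2879 -1.0746 -2.9906]
shift units, after twist [ 7.4918  5.5862 -5.6983] before [10.1978  1.092  -3.8229]
```

Call:
drive_tool(
  claw=[0,0,0,0],
  translation=[
    [0,0,0],
    [0,0,0],
    [0,0,0],
    [0,0,0],
  ],
  twist=[
    [0.07,-0.27,-0.75],
    [0.07,-0.27,-0.75],
    [0.07,-0.27,-0.75],
    [0.07,-0.27,-0.75],
  ],
)

```text
time: 1.3
ee_pos: [0.1763, 0.5218, 0.2567]
tool_rot: [-1.561, -0.328, -0.523]
contact_force: [0.2, 0.9, -1.0]
grip_width: 1.001
```

Call:
drive_tool(
  claw=[0,0,0,0,0,0,0,0],
  translation=[
    [0.93,0.7,-0.71],
    [0.93,0.7,-0.71],
    [0.93,0.7,-0.71],
    [0.93,0.7,-0.71],
    [0.93,0.7,-0.71],
    [0.93,0.7,-0.71],
    [0.93,0.7,-0.71],
    [0.93,0.7,-0.71],
  ],
  twist=[
    [0,0,0],
    [0,0,0],
    [0,0,0],
    [0,0,0],
    [0,0,0],
    [0,0,0],
    [0,0,0],
    [0,0,0],
  ],
)

```text
time: 2.3
ee_pos: [0.5225, 0.2474, 0.2184]
tool_rot: [-1.556, -0.341, -0.516]
contact_force: [-0.3, 1.0, -0.2]
grip_width: 1.001
```

Run:
```python
from h import *
f=np.array([.605,.235,.051]);p=f+AX*.186;go(p,RL)
c=snap('wrist','w1');print(c['camera_matrix'],c['k1'],c['T_tool_cam'])
for k in('copper','white'):
    print(k,[(np.round(d['position'],3),round(d['confidence'],2)) for d in spot_point(k,'wrist')])
```

```text
t 2.3 pos [0.5225 0.2474 0.2184] F [-0.2849  1.0487 -0.1834] w 1.0006901588999992
twist units [-0.055   0.08    0.1256]
shift units, after twist [-0.2863  0.0173 -0.0377] before [-0.2871  0.0107 -0.0338]
[[366.9586   0.     278.5679]
 [  0.     366.9586 207.0984]
 [  0.       0.       1.    ]] -0.0032556189396584375 [[ 0.0005  0.9595  0.2816 -0.072 ]
 [ 0.0002 -0.2816  0.9595 -0.1292]
 [ 1.     -0.0004 -0.0003 -0.0003]
 [ 0.      0.      0.      1.    ]]
copper [(array([0.608, 0.234, 0.046]), 0.8)]
white [(array([0.59 , 0.129, 0.06 ]), 0.92), (array([0.834, 0.162, 0.032]), 0.78)]
```

View pics/w1.png

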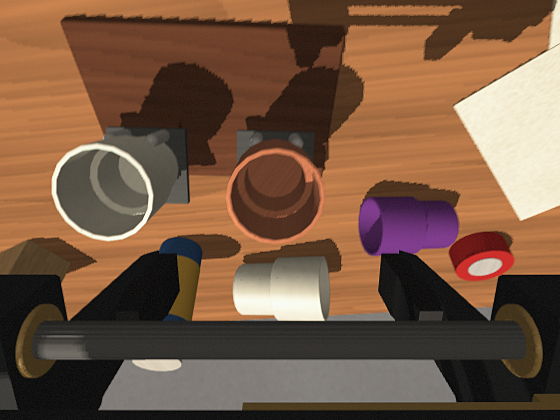

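Wrist view: the copper mouth is at about (275,195), 96 px wide. The white mouth is at about (102,192), 101 px wide. I'll fit both rims to get the rack pose.

```bash
cat >> h.py <<'E'
from scipy.optimize import least_squares
def edge(img,c,r,tol=7,n=72,outer=True,bright=True):
    """radial edge (bright rim -> darker outside) near circle radius r about c"""
    g=cv2.GaussianBlur(cv2.cvtColor(img,cv2.COLOR_RGB2GRAY),(0,0),1).astype(np.float32);P=[]
    for a in np.linspace(0,2*np.pi,n,endpoint=False):
        s=np.arange(r-tol,r+tol,.25,dtype=np.float32);x=(c[0]+s*np.cos(a)).astype(np.float32);y=(c[1]+s*np.sin(a)).astype(np.float32)
        v=cv2.remap(g,x[None],y[None],cv2.INTER_LINEAR)[0];d=np.gradient(v)
        i=np.argmin(d) if bright else np.argmax(d)
        if abs(d[i])>1.5 and 0<i<len(s)-1:P.append((x[i],y[i]))
    return np.array(P)
def cam_world(c,o):
    """world->cam R,t for wrist"""
    T=np.eye(4);T[:3,:3]=Rot.from_rotvec(o['tool_rot']).as_matrix();T[:3,3]=o['ee_pos']
    M=np.linalg.inv(T@np.array(c['T_tool_cam']));return M[:3,:3],M[:3,3]
def proj(c,R,t,X):
    q=X@R.T+t;s=q[:,:2]/q[:,2:];s=s*(1+c['k1']*(s**2).sum(1,keepdims=True));K=c['camera_matrix'];return s*K[0,0]+K[:2,2]
def circ(ctr,ax,r,n=72):
    u=np.cross(ax,[0,1,0]);u/=np.linalg.norm(u);v=np.cross(ax,u);a=np.linspace(0,2*np.pi,n)[:,None]
    return ctr+r*(np.cos(a)*u+np.sin(a)*v)
def resid(pts,poly):
    e=cv2.fitEllipse(poly.astype(np.float32));(cx,cy),(A,B),th=e;th=np.radians(th)
    d=pts-[cx,cy];x=d@[np.cos(th),np.sin(th)];y=d@[-np.sin(th),np.cos(th)]
    return (np.hypot(x/(A/2),y/(B/2))-1)*(A+B)/4
E
python3 - <<'E'
from h import *
o=get_obs();c=read_camera('wrist');im=c['img'];R,t=cam_world(c,o)
pc=edge(im,(275.5,195),48);pw=edge(im,(102.5,192),49.5)
for p in(pc,pw):print(len(p),cv2.fitEllipse(p))
def model(q):
    rx=np.array([np.cos(q[3]),np.sin(q[3]),0]);ry=np.array([-rx[1],rx[0],0]);ax=-.5*rx+[0,0,.75**.5]
    return q[:3]+.055*ry,q[:3]-.055*ry,ax
def f(q):
    a,b,ax=model(q);return np.r_[resid(pc,proj(c,R,t,circ(a+.09*ax,ax,.032))),resid(pw,proj(c,R,t,circ(b+.09*ax,ax,.032)))]
for fixz in(0,1):
    g=(lambda q:f(np.array([q[0],q[1],.05,q[2]]))) if fixz else f
    s=least_squares(g,[.6,.18,-.13] if fixz else [.6,.18,.05,-.13],loss='soft_l1');q=s.x if not fixz else np.array([s.x[0],s.x[1],.05,s.x[2]])
    print(q[:3],np.degrees(q[3]),'rms',np.sqrt(np.median(s.fun**2)),*model(q))
# separate fits, axis fixed by yaw -7.5
for p in(pc,pw):
    s=least_squares(lambda q:resid(p,proj(c,R,t,circ(q+.09*AX,AX,.032))),[.6,.18,.05],loss='soft_l1');print('sep',s.x,np.median(abs(s.fun)))
E
```

```text
64 ((277.1947326660156, 196.82789611816406), (96.92256164550781, 99.47364044189453), 152.92991638183594)
72 ((103.25498962402344, 191.88710021972656), (91.66223907470703, 106.05345916748047), 125.02725219726562)
[0.5994 0.1803 0.0498] -7.5341795601071775 rms 0.9520387387125445 [0.6066 0.2348 0.0498] [0.5922 0.1258 0.0498] [-0.4957  0.0656  0.866 ]
[0.5994 0.1803 0.05  ] -7.771430941788509 rms 0.8259256999772743 [0.6068 0.2348 0.05  ] [0.592  0.1258 0.05  ] [-0.4954  0.0676  0.866 ]
sep [0.6091 0.2347 0.0486] 0.37034878718828224
sep [0.5922 0.1251 0.0487] 0.19488923558606908
```

```bash
sed -i 's/radians(-7.5)/radians(-7.6)/' h.py
python3 - <<'E'
from h import *
f=np.array([.607,.2348,.05]);go(f+AX*.067,RL)
E
```

```text
t 2.5 pos [0.5213 0.2481 0.218 ] F [-0.8146  0.0017  0.2547] w 1.0029730595993722
twist units [-0.0532  0.0809  0.1184]
shift units, after twist [-0.2235  3.047  -0.046 ] before [-0.2872  3.0412 -0.0707]
```

Call:
drive_tool(
  claw=[0,0,0,0,0,0,0,0],
  translation=[
    [-0.24,0,-0.05],
    [0,0,0],
    [0,0.5,0],
    [0,0.5,0],
    [0,0.5,0],
    [0,0.5,0],
    [0,0.2,0],
    [0,0,0],
  ],
  twist=[
    [-0.05,0.08,0.12],
    [0,0,0],
    [0,0,0],
    [0,0,0],
    [0,0,0],
    [0,0,0],
    [0,0,0],
    [0,0,0],
  ],
)

```text
time: 3.5
ee_pos: [0.5527, 0.2478, 0.1359]
tool_rot: [-1.56, -0.317, -0.506]
contact_force: [-0.3, -0.3, 0.5]
grip_width: 0.991
```

Run:
```python
from h import *
f=np.array([.607,.2348,.05]);go(f+AX*.067,RL)
```

```text
t 3.5 pos [0.5527 0.2478 0.1359] F [-0.3251 -0.2584  0.4782] w 0.9912523410479271
twist units [-0.0385  0.0452  0.0014]
shift units, after twist [ 0.1296  0.8792 -0.1415] before [ 0.1282  0.8783 -0.1485]
```

Call:
drive_tool(
  claw=[0,0,0,0],
  translation=[
    [0.13,0,-0.15],
    [0,0.45,0],
    [0,0.45,0],
    [0,0,0],
  ],
  twist=[
    [-0.04,0.04,0],
    [0,0,0],
    [0,0,0],
    [0,0,0],
  ],
)

```text
time: 4.0
ee_pos: [0.5759, 0.2383, 0.1064]
tool_rot: [-1.564, -0.311, -0.515]
contact_force: [-0.4, 0.2, 0.5]
grip_width: 1.003
```

Run:
```python
from h import *
f=np.array([.607,.2348,.05]);go(f+AX*.067,RL)
```

```text
t 4.0 pos [0.5759 0.2383 0.1064] F [-0.4289  0.2156  0.5244] w 1.0025950535282713
twist units [0.0001 0.0004 0.0111]
shift units, after twist [-0.0284 -0.0621  0.0155] before [-0.0283 -0.0622  0.0155]
```

Call:
drive_tool(
  claw=[1,1,1,1,1,1],
  translation=[
    [-0.03,-0.05,0.01],
    [0,0,0],
    [0,0,0],
    [0,0,0],
    [0,0,0],
    [0,0,0],
  ],
  twist=[
    [0,0,0],
    [0,0,0],
    [0,0,0],
    [0,0,0],
    [0,0,0],
    [0,0,0],
  ],
)

```text
time: 4.75
ee_pos: [0.5736, 0.2394, 0.1081]
tool_rot: [-1.563, -0.312, -0.515]
contact_force: [0.3, -0.0, -1.0]
grip_width: 0.722
```

Call:
drive_tool(
  claw=[1,1,1,1,1,1,1,1],
  translation=[
    [0,-0.3,0],
    [0,-0.6,0],
    [0,-0.6,0],
    [0,-0.6,0],
    [0,-0.6,0],
    [0,-0.6,0],
    [0,-0.6,0],
    [0,0,0],
  ],
  twist=[
    [0,0,0],
    [0,0,0],
    [0,0,0],
    [0,0,0],
    [0,0,0],
    [0,0,0],
    [0,0,0],
    [0,0,0],
  ],
)

```text
time: 5.75
ee_pos: [0.4898, 0.2499, 0.2509]
tool_rot: [-1.562, -0.312, -0.514]
contact_force: [0.0, -0.4, -1.9]
grip_width: 0.722
```

Run:
```python
from h import *
go([.55,-.06,.32],RV(-np.radians(7.6)))
```

```text
t 5.75 pos [0.4898 0.2499 0.2509] F [ 0.0058 -0.3741 -1.8617] w 0.721829468512317
twist units [-0.009   0.0039  3.0096]
shift units, after twist [ 2.5163 -1.7273 -7.4796] before [ 3.0413 -0.2452 -7.48  ]
```

Call:
drive_tool(
  claw=[1,1,1,1,1,1],
  translation=[
    [0,-0.5,0],
    [0,-0.5,0],
    [0,0,0],
    [0,0,0],
    [0,0,0],
    [0,0,0],
  ],
  twist=[
    [0,0,0.3],
    [0,0,0.6],
    [0,0,0.7],
    [0,0,0.7],
    [0,0,0.7],
    [0,0,0],
  ],
)

```text
time: 6.5
ee_pos: [0.4691, 0.2515, 0.2822]
tool_rot: [-1.568, 0.12, -0.086]
contact_force: [-1.2, -0.6, -1.1]
grip_width: 0.721
```

Run:
```python
from h import *
go([.55,-.10,.34],RV(-np.radians(7.6)))
```

```text
t 6.5 pos [0.4691 0.2515 0.2822] F [-1.1564 -0.5678 -1.0765] w 0.7206937010689658
twist units [ 0.0081  0.0097 -0.1227]
shift units, after twist [ 3.1663 -1.4453 -8.4435] before [ 3.1204 -1.5006 -8.451 ]
```

Call:
drive_tool(
  claw=[1,1,1,1,1,1,1,1],
  translation=[
    [0.2,-0.2,-0.5],
    [0.4,-0.2,-1],
    [0.4,-0.2,-1],
    [0.4,-0.2,-1],
    [0.4,-0.2,-1],
    [0.4,-0.2,-1],
    [0.4,-0.2,-1],
    [0.4,-0.2,-1],
  ],
  twist=[
    [0,0,-0.1],
    [0,0,0],
    [0,0,0],
    [0,0,0],
    [0,0,0],
    [0,0,0],
    [0,0,0],
    [0,0,0],
  ],
)

```text
time: 7.5
ee_pos: [0.5484, -0.0675, 0.3446]
tool_rot: [-1.58, 0.092, -0.106]
contact_force: [1.3, 1.0, -0.8]
grip_width: 0.721
```

Call:
drive_tool(
  claw=[1,1,1],
  translation=[
    [0.3,0,-0.8],
    [0,0,0],
    [0,0,0],
  ],
  twist=[
    [0,0,0],
    [0,0,0],
    [0,0,0],
  ],
)

```text
time: 7.88
ee_pos: [0.5561, -0.1032, 0.3437]
tool_rot: [-1.584, 0.093, -0.11]
contact_force: [-0.3, 0.0, -1.0]
grip_width: 0.723
```

Run:
```python
from h import *
go([.55,-.10,.34],RV(-np.radians(7.6)))
snap('wrist','w2')
for n in('wrist','scene','top'):
  print(n,[(d['position'],d['confidence']) for d in spot_point('brass_rim',n)])
```

```text
t 7.875 pos [ 0.5561 -0.1032  0.3437] F [-0.2633  0.0054 -0.9933] w 0.7227086345197284
twist units [0.0823 0.0207 0.0701]
shift units, after twist [-0.1621  0.0932  0.0582] before [-0.163   0.0904  0.0601]
wrist [([0.6049, -0.2223, 0.1595], 0.72)]
scene [([0.6041, -0.2157, 0.1619], 0.59)]
top [([0.5997, -0.2215, 0.1598], 0.7)]
```

View pics/w2.png

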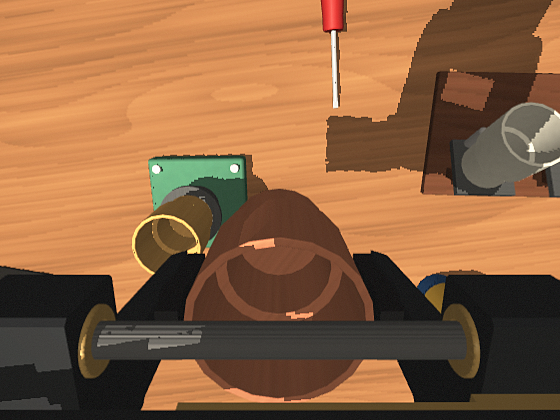

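Wrist view: the brass rim is at about (168,247), 70 px wide. The held copper mouth is centred around (280,318), and the screwdriver and rack are clear. I'll fit both rims.

```bash
cat > fit.py <<'E'
from h import *
def fitcirc(c,R,t,pts,q0,ax,r,fix_z=None):
    def f(q):
        X=np.array([q[0],q[1],q[2] if fix_z is None else fix_z]);return resid(pts,proj(c,R,t,circ(X,ax,r)))
    s=least_squares(f,q0,loss='soft_l1',x_scale=.01);return s.x,np.median(abs(s.fun))
def edge_poly(img,poly,tol=7,n=90,sign=None):
    """edges along normals of projected ellipse; sign +1 brighter outside, -1 darker outside, None any"""
    g=cv2.GaussianBlur(cv2.cvtColor(img,cv2.COLOR_RGB2GRAY),(0,0),1).astype(np.float32);P=[]
    ctr=poly.mean(0)
    for p in poly:
        u=(p-ctr)/np.linalg.norm(p-ctr);s=np.arange(-tol,tol,.25);x,y=(p[None]+s[:,None]*u).astype(np.float32).T
        if x.min()<1 or x.max()>558 or y.min()<1 or y.max()>418: continue
        d=np.gradient(cv2.remap(g,x[None],y[None],1)[0]);d=abs(d) if sign is None else sign*d
        i=np.argmax(d)
        if d[i]>1.2 and 0<i<len(s)-1:P.append((x[i],y[i]))
    return np.array(P)
def rim(c,R,t,q0,ax,r=.032,sign=None,tols=(9,5,3),fix_z=None,keep=None):
    q=np.array(q0,float)
    for tol in tols:
        P=edge_poly(c['img'],proj(c,R,t,circ(q,ax,r)),tol,sign=sign)
        if keep is not None:P=P[keep(P)]
        q,e=fitcirc(c,R,t,P,q,np.array(ax,float),r,fix_z)
        if fix_z is not None:q[2]=fix_z
    return q,e,len(P)
E
python3 - <<'E'
from fit import *
o=get_obs();c=read_camera('wrist');im=c['img'];R,t=cam_world(c,o)
Z=[0,0,1.]
b=(.602,-.22,.161)
for s in(None,-1,1):
    print('brass',s,rim(c,R,t,b,Z,.032,s),'r29',rim(c,R,t,b,Z,.029,s)[0])
print('fixz',[rim(c,R,t,b,Z,.032,-1,fix_z=z)[0] for z in(.156,.16,.164)])
R0=Rot.from_rotvec(o['tool_rot']).as_matrix();h=o['ee_pos']+R0@[-.003,-.023,0]
q,e,n=rim(c,R,t,h,-R0[:,1],.032,None,(8,5,3));print('held rim tool frame',R0.T@(q-o['ee_pos']),e,n)
P=proj(c,R,t,circ(q,-R0[:,1],.032)).astype(int);cv2.polylines(im,[P],True,(0,255,0))
qb=rim(c,R,t,b,Z,.032,-1)[0];cv2.polylines(im,[proj(c,R,t,circ(qb,np.array(Z),.032)).astype(int)],True,(0,255,0))
cv2.imwrite('pics/w3.png',im[:,:,::-1])
for n,i0 in(('top',.6),('scene',.6)):
    c=read_camera(n);print(n,rim(c,c['R'],c['t'],b,Z,.032,None),rim(c,c['R'],c['t'],b,Z,.032,-1,fix_z=.161))
E
```

```text
brass None (array([ 0.6056, -0.2161,  0.1571]), np.float64(0.7970730001564039), 48) r29 [ 0.6003 -0.214   0.1654]
brass -1 (array([ 0.6035, -0.2182,  0.1586]), np.float64(0.1999358919958284), 53) r29 [ 0.5969 -0.2139  0.1702]
brass 1 (array([ 0.6063, -0.2149,  0.16  ]), np.float64(1.069411763331535), 44) r29 [ 0.603  -0.2174  0.1604]
fixz [array([ 0.6043, -0.2193,  0.156 ]), array([ 0.6032, -0.2176,  0.16  ]), array([ 0.6019, -0.2159,  0.164 ])]
held rim tool frame [ 0.0011 -0.0223 -0.0004] 0.32092822906565943 62
top (array([ 0.6112, -0.2171,  0.1615]), np.float64(1.2488482775408762), 14) (array([ 0.6061, -0.2198,  0.161 ]), np.float64(1.0804742090728154), 17)
scene (array([ 0.6051, -0.2162,  0.1594]), np.float64(1.0163250171614537), 63) (array([ 0.6027, -0.2166,  0.161 ]), np.float64(0.44942455412351623), 32)
```

View pics/w3.png

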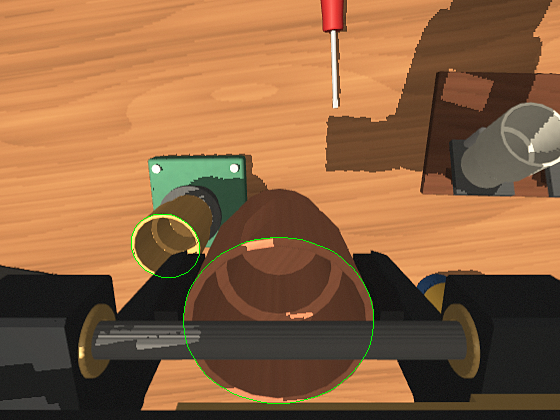

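Run:
```python
from fit import *
o=get_obs();c=read_camera('wrist');R,t=cam_world(c,o)
R0=Rot.from_rotvec(o['tool_rot']).as_matrix();h=o['ee_pos']+R0@[.001,-.0225,0]
for a in(-6,-4,-2,0,2,4,6):
    ax=R0@np.array([np.sin(np.radians(a)),-np.cos(np.radians(a)),0])
    q,e,n=rim(c,R,t,h,ax,.032,None,(5,4,3));print(a,R0.T@(q-o['ee_pos']),e,n)
go([.6022,-.2176,.25],RV(-np.radians(7.6)))
```

```text
-6 [ 0.0025 -0.0208 -0.0002] 0.9597590830723568 49
-4 [ 0.0025 -0.0198 -0.0004] 0.9861046227988883 58
-2 [ 0.0018 -0.0209 -0.0003] 0.7179656817773913 59
0 [ 0.0012 -0.0222 -0.0004] 0.3221176954249994 62
2 [ 0.0004 -0.0238 -0.0003] 0.6752070687862284 62
4 [-0.0006 -0.0253 -0.0002] 0.8799086466001472 52
6 [-0.0009 -0.025   0.    ] 1.197052006510431 52
t 8.275 pos [ 0.5565 -0.1035  0.3441] F [-0.2322  0.9275 -1.0322] w 0.7231421206606979
twist units [0.0803 0.0229 0.0696]
shift units, after twist [ 1.5106  2.3522 -2.6756] before [ 1.471   2.4076 -2.6482]
```

Call:
drive_tool(
  claw=[1,1,1,1,1,1,1,1],
  translation=[
    [0.3,0,-0.5],
    [0.4,0,-0.7],
    [0.4,0,-0.7],
    [0.4,0,-0.7],
    [0,0.6,0],
    [0,0.6,0],
    [0,0.6,0],
    [0,0,0],
  ],
  twist=[
    [0.08,0.02,0.07],
    [0,0,0],
    [0,0,0],
    [0,0,0],
    [0,0,0],
    [0,0,0],
    [0,0,0],
    [0,0,0],
  ],
)

```text
time: 9.28
ee_pos: [0.6043, -0.2172, 0.2705]
tool_rot: [-1.569, 0.102, -0.103]
contact_force: [-0.5, 0.7, -0.9]
grip_width: 0.72
```

Run:
```python
from fit import *
go([.6022,-.2176,.235],RV(-np.radians(7.6)))
```

```text
t 9.275 pos [ 0.6043 -0.2172  0.2705] F [-0.5173  0.6772 -0.9008] w 0.7198645251596896
twist units [0.0009 0.011  0.005 ]
shift units, after twist [-0.0506  0.887  -0.0172] before [-0.0514  0.887  -0.0169]
```

Call:
drive_tool(
  claw=[1,1,1,1],
  translation=[
    [-0.05,0.4,-0.02],
    [0,0.45,0],
    [0,0,0],
    [0,0,0],
  ],
  twist=[
    [0,0,0],
    [0,0,0],
    [0,0,0],
    [0,0,0],
  ],
)

```text
time: 9.78
ee_pos: [0.6037, -0.2181, 0.2413]
tool_rot: [-1.572, 0.096, -0.108]
contact_force: [0.0, 0.2, -1.5]
grip_width: 0.72
```

Run:
```python
from fit import *
go([.6022,-.2176,.222],RV(-np.radians(7.6)))
a=read_camera('scene')['img'][240:370,130:270];b=read_camera('top')['img'][160:290,370:510]
cv2.imwrite('pics/c1.png',cv2.resize(np.hstack([a,b]),None,fx=2.8,fy=2.8,interpolation=cv2.INTER_CUBIC)[:,:,::-1])
```

```text
t 9.775 pos [ 0.6037 -0.2181  0.2413] F [ 0.0401  0.1917 -1.4844] w 0.720346352969798
twist units [0.0187 0.0145 0.0468]
shift units, after twist [-0.0399  0.4825  0.0081] before [-0.0438  0.4821  0.0098]
```

View pics/c1.png

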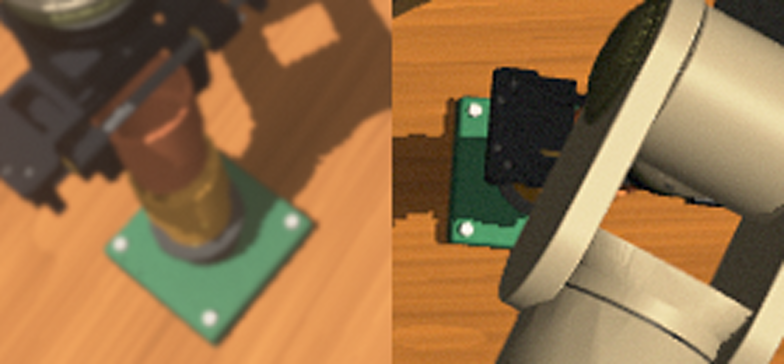

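Copper is lined up over the brass can in the scene view (left half). Descending with force checks.

Call:
drive_tool(
  claw=[1,1,1],
  translation=[
    [-0.04,0.2,0],
    [0,0.25,0],
    [0,0,0],
  ],
  twist=[
    [0.02,0,0.04],
    [0,0,0],
    [0,0,0],
  ],
)

```text
time: 10.25
ee_pos: [0.6021, -0.2179, 0.2222]
tool_rot: [-1.568, 0.102, -0.103]
contact_force: [0.4, 0.2, -0.0]
grip_width: 0.72
```

Call:
drive_tool(
  claw=[1,1,1],
  translation=[
    [0,0.1,0],
    [0,0.08,0],
    [0,0,0],
  ],
  twist=[
    [0,0,0],
    [0,0,0],
    [0,0,0],
  ],
)

```text
time: 10.62
ee_pos: [0.6021, -0.218, 0.2145]
tool_rot: [-1.568, 0.102, -0.103]
contact_force: [-0.4, -0.2, -0.7]
grip_width: 0.726
```

Call:
drive_tool(
  claw=[1,1,1,1],
  translation=[
    [0,0.15,0],
    [0,0.15,0],
    [0,0.1,0],
    [0,0,0],
  ],
  twist=[
    [0,0,0],
    [0,0,0],
    [0,0,0],
    [0,0,0],
  ],
)

```text
time: 11.12
ee_pos: [0.6021, -0.218, 0.1973]
tool_rot: [-1.568, 0.102, -0.103]
contact_force: [-0.5, 0.6, 0.1]
grip_width: 0.723
```

Call:
drive_tool(
  claw=[1,1,1],
  translation=[
    [0,0.12,0],
    [0,0.05,0],
    [0,0,0],
  ],
  twist=[
    [0,0,0],
    [0,0,0],
    [0,0,0],
  ],
)

```text
time: 11.5
ee_pos: [0.6022, -0.218, 0.1902]
tool_rot: [-1.568, 0.101, -0.103]
contact_force: [0.1, -0.1, -1.0]
grip_width: 0.722
```

Call:
drive_tool(
  claw=[1,1],
  translation=[
    [0,0.06,0],
    [0,0,0],
  ],
  twist=[
    [0,0,0],
    [0,0,0],
  ],
)

```text
time: 11.75
ee_pos: [0.6022, -0.218, 0.1878]
tool_rot: [-1.568, 0.101, -0.103]
contact_force: [0.1, 0.1, -1.6]
grip_width: 0.723
```

Call:
drive_tool(
  claw=[1,1],
  translation=[
    [0,0.05,0],
    [0,0,0],
  ],
  twist=[
    [0,0,0],
    [0,0,0],
  ],
)

```text
time: 12.0
ee_pos: [0.6023, -0.2181, 0.1859]
tool_rot: [-1.569, 0.101, -0.104]
contact_force: [-0.2, 0.8, -1.5]
grip_width: 0.724
```

Call:
drive_tool(
  claw=[1,1],
  translation=[
    [0,0.04,0],
    [0,0,0],
  ],
  twist=[
    [0,0,0],
    [0,0,0],
  ],
)

```text
time: 12.25
ee_pos: [0.6024, -0.2181, 0.1855]
tool_rot: [-1.569, 0.1, -0.105]
contact_force: [0.1, 0.3, -0.3]
grip_width: 0.72
```

Call:
drive_tool(
  claw=[1,1],
  translation=[
    [0,0.05,0],
    [0,0,0],
  ],
  twist=[
    [0,0,0],
    [0,0,0],
  ],
)

```text
time: 12.5
ee_pos: [0.6026, -0.2181, 0.1845]
tool_rot: [-1.57, 0.099, -0.106]
contact_force: [-0.8, 0.2, -0.9]
grip_width: 0.725
```

Call:
drive_tool(
  claw=[1,1],
  translation=[
    [0,0.05,0],
    [0,0,0],
  ],
  twist=[
    [0,0,0],
    [0,0,0],
  ],
)

```text
time: 12.75
ee_pos: [0.6026, -0.2181, 0.1832]
tool_rot: [-1.57, 0.098, -0.106]
contact_force: [-0.8, 0.1, 0.7]
grip_width: 0.722
```

Call:
drive_tool(
  claw=[1,1],
  translation=[
    [0,0.06,0],
    [0,0,0],
  ],
  twist=[
    [0,0,0],
    [0,0,0],
  ],
)

```text
time: 13.0
ee_pos: [0.6026, -0.2181, 0.1814]
tool_rot: [-1.57, 0.098, -0.107]
contact_force: [-0.6, 0.6, 0.8]
grip_width: 0.719
```

Call:
drive_tool(
  claw=[1,1],
  translation=[
    [0,0.06,0],
    [0,0,0],
  ],
  twist=[
    [0,0,0],
    [0,0,0],
  ],
)

```text
time: 13.25
ee_pos: [0.6026, -0.2181, 0.1795]
tool_rot: [-1.571, 0.097, -0.107]
contact_force: [-0.8, 0.1, 0.4]
grip_width: 0.725
```

Call:
drive_tool(
  claw=[0,0,0,0,0,0],
  translation=[
    [0,0,0],
    [0,0,0],
    [0,0,0],
    [0,0,0],
    [0,0,0],
    [0,0,0],
  ],
  twist=[
    [0,0,0],
    [0,0,0],
    [0,0,0],
    [0,0,0],
    [0,0,0],
    [0,0,0],
  ],
)

```text
time: 14.0
ee_pos: [0.6028, -0.2182, 0.1783]
tool_rot: [-1.57, 0.098, -0.107]
contact_force: [0.0, 1.2, 0.1]
grip_width: 1.0
```

Call:
drive_tool(
  claw=[0,0,0,0,0,0,0,0],
  translation=[
    [0,-0.3,0],
    [0,-0.6,0],
    [0,-0.6,0],
    [0,-0.6,0],
    [0,-0.6,0],
    [0,-0.6,0],
    [0,-0.6,0],
    [0,0,0],
  ],
  twist=[
    [0,0,0],
    [0,0,0],
    [0,0,0],
    [0,0,0],
    [0,0,0],
    [0,0,0],
    [0,0,0],
    [0,0,0],
  ],
)

```text
time: 15.0
ee_pos: [0.6014, -0.2175, 0.346]
tool_rot: [-1.573, 0.093, -0.111]
contact_force: [-0.2, -0.2, 0.4]
grip_width: 0.996
```

Run:
```python
from fit import *
o=get_obs();print(o['ee_pos']);c=snap('wrist','w4');R,t=cam_world(c,o);Z=[0,0,1.]
for s in(None,-1,1):print(s,rim(c,R,t,(.6033,-.218,.205),Z,.032,s,(10,5,3)))
```

```text
[ 0.6014 -0.2175  0.346 ]
None (array([ 0.6054, -0.2174,  0.1905]), np.float64(0.6963175229801875), 68)
-1 (array([ 0.6037, -0.2186,  0.201 ]), np.float64(0.351643235130165), 55)
1 (array([ 0.6022, -0.2166,  0.1973]), np.float64(0.9302060075576066), 51)
```

View pics/w4.png

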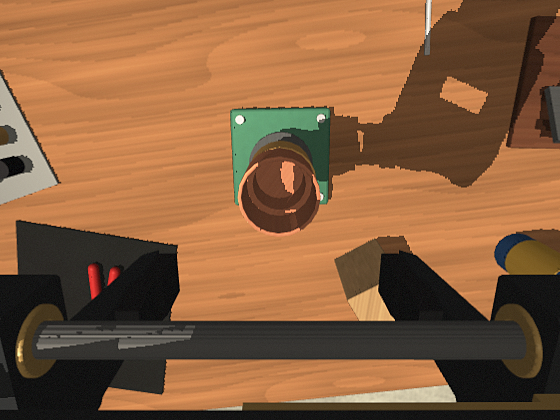

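Copper sits in the brass can, with its rim at about (280,192). Rim height fits to about 0.201 m. On the way to the white can I'll take a side look to check that it is home.

Run:
```python
from fit import *
go([.53,-.08,.32],RL)
```

```text
t 15.05 pos [ 0.6012 -0.2174  0.3445] F [-0.2306  0.9698  0.0504] w 1.0037598913956502
twist units [ 0.0123  0.019  -2.9467]
shift units, after twist [-2.2275 -0.5786  3.1695] before [-2.2156  0.5828  3.177 ]
```

Call:
drive_tool(
  claw=[0,0,0,0,0,0],
  translation=[
    [-0.55,0,0.8],
    [-0.55,0,0.8],
    [-0.55,0,0.8],
    [-0.55,0.4,0.8],
    [0,0.2,0],
    [0,0,0],
  ],
  twist=[
    [0,0,0],
    [0,0,0],
    [0,0,0],
    [0,0,0],
    [0,0,0],
    [0,0,0],
  ],
)

```text
time: 15.8
ee_pos: [0.5268, -0.0753, 0.3119]
tool_rot: [-1.568, 0.104, -0.102]
contact_force: [-0.6, -0.4, 0.2]
grip_width: 0.999
```

Run:
```python
from fit import *
o=get_obs();print(o['ee_pos']);c=read_camera('wrist');R,t=cam_world(c,o);Z=np.array([0,0,1.])
for s in(None,-1,1):print(s,rim(c,R,t,(.6033,-.218,.205),Z,.032,s,(10,5,3)))
im=c['img'].copy()
q=rim(c,R,t,(.6033,-.218,.205),Z,.032,-1,(10,5,3))[0];print(q)
p=proj(c,R,t,q[None])[0].astype(int);print(p)
s=read_camera('scene');a=s['img'][230:370,130:270]
x0=max(0,p[0]-60);y0=max(0,min(280,p[1]-80));w=im[y0:y0+140,x0:x0+140]
cv2.imwrite('pics/c2.png',cv2.resize(np.hstack([w,a]),None,fx=2.8,fy=2.8,interpolation=cv2.INTER_CUBIC)[:,:,::-1])
print(x0,y0,rim(s,s['R'],s['t'],(.6033,-.218,.203),Z,.032,-1),rim(s,s['R'],s['t'],(.6033,-.218,.203),Z,.032,None))
```

```text
[ 0.5268 -0.0753  0.3119]
None (array([ 0.6089, -0.2223,  0.1965]), np.float64(0.7137224660377502), 25)
-1 (array([ 0.6043, -0.2197,  0.1977]), np.float64(1.5718515871569532), 26)
1 (array([ 0.6071, -0.2189,  0.2003]), np.float64(0.2600047378051247), 17)
[ 0.6043 -0.2197  0.1977]
[105 328]
45 248 (array([ 0.6034, -0.218 ,  0.2029]), np.float64(0.2507026790972504), 25) (array([ 0.605 , -0.217 ,  0.2021]), np.float64(0.9338741415829099), 57)
```

View pics/c2.png

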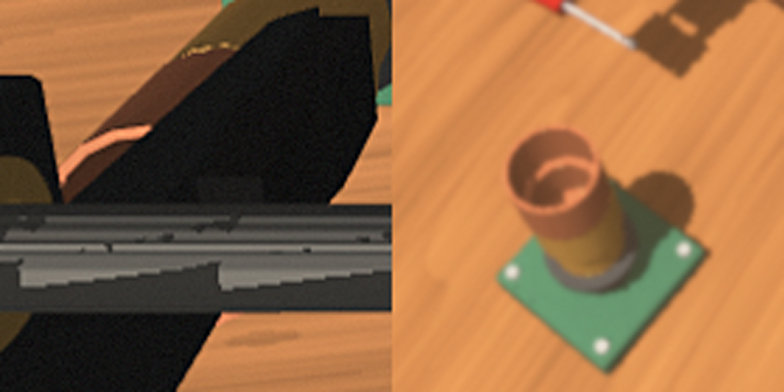

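Both views show the copper collar seated directly on the brass with no gap. Now the white can.

Run:
```python
from fit import *
f=np.array([.592,.1257,.05]);go(f+AX*.187,RL)
```

```text
t 15.9 pos [ 0.5272 -0.0757  0.3126] F [-0.1672  0.6001 -0.0209] w 0.9991395978977703
twist units [-0.0018  0.0054 -2.9992]
shift units, after twist [-2.4691  1.4804  5.2048] before [-1.3934  2.5168  5.206 ]
```

Call:
drive_tool(
  claw=[0,0,0,0],
  translation=[
    [0,0,0],
    [0,0,0],
    [0,0,0],
    [0,0,0],
  ],
  twist=[
    [0,0,-0.75],
    [0,0,-0.75],
    [0,0,-0.75],
    [0,0,-0.75],
  ],
)

```text
time: 16.4
ee_pos: [0.5305, -0.08, 0.3135]
tool_rot: [-1.565, -0.322, -0.53]
contact_force: [0.7, -0.8, -1.0]
grip_width: 0.996
```

Call:
drive_tool(
  claw=[0,0,0,0,0,0,0,0],
  translation=[
    [-0.35,0,0.7],
    [-0.35,0.1,0.7],
    [-0.35,0.2,0.7],
    [-0.35,0.3,0.7],
    [-0.35,0.3,0.7],
    [-0.35,0.3,0.7],
    [-0.35,0.3,0.8],
    [0,0,0.3],
  ],
  twist=[
    [0,0,0],
    [0,0,0],
    [0,0,0],
    [0,0,0],
    [0,0,0],
    [0,0,0],
    [0,0,0],
    [0,0,0],
  ],
)

```text
time: 17.4
ee_pos: [0.5125, 0.1361, 0.21]
tool_rot: [-1.569, -0.319, -0.545]
contact_force: [0.4, 0.1, -0.3]
grip_width: 0.999
```

Run:
```python
from fit import *
f=np.array([.592,.1257,.05]);go(f+AX*.187,RL)
o=get_obs();c=read_camera('wrist');R,t=cam_world(c,o)
for s in(None,-1):
  q,e,n=rim(c,R,t,f+AX*.09,AX,.032,s,(9,5,3));print(q-AX*.09,e,n)
go(f+AX*.067,RL)
```

```text
t 17.4 pos [0.5125 0.1361 0.21  ] F [ 0.3504  0.0664 -0.2577] w 0.9989537020835347
twist units [ 0.0651 -0.0654  0.147 ]
shift units, after twist [-0.2629 -0.2088  0.0062] before [-0.2575 -0.2155  0.0008]
[0.5992 0.1258 0.04  ] 0.4798334927636983 63
[0.5924 0.1263 0.0491] 0.2379680328385002 72
t 17.45 pos [0.5131 0.1365 0.2107] F [-0.1408 -0.0311 -0.3664] w 0.9966360088185027
twist units [ 0.062  -0.0671  0.1563]
shift units, after twist [-0.2848  2.8002 -0.0071] before [-0.3612  2.7913  0.0194]
```

Call:
drive_tool(
  claw=[0,0,0,0,0,0,0],
  translation=[
    [-0.28,0,0],
    [0,0,0],
    [0,0.4,0],
    [0,0.5,0],
    [0,0.5,0],
    [0,0.3,0],
    [0,0,0],
  ],
  twist=[
    [0.06,-0.07,0.15],
    [0,0,0],
    [0,0,0],
    [0,0,0],
    [0,0,0],
    [0,0,0],
    [0,0,0],
  ],
)

```text
time: 18.32
ee_pos: [0.5405, 0.1294, 0.1422]
tool_rot: [-1.565, -0.307, -0.517]
contact_force: [0.1, -0.2, -0.0]
grip_width: 1.001
```

Run:
```python
from fit import *
f=np.array([.5922,.126,.05]);go(f+AX*.067,RL)
```

```text
t 18.325 pos [0.5405 0.1294 0.1422] F [ 0.095  -0.1733 -0.0442] w 1.0006164989148851
twist units [ 0.0122 -0.0175  0.0025]
shift units, after twist [-0.0341  0.9667  0.0872] before [-0.0348  0.9665  0.0891]
```

Call:
drive_tool(
  claw=[0,0,0,0],
  translation=[
    [-0.03,0,0.09],
    [0,0.45,0],
    [0,0.45,0],
    [0,0.03,0],
  ],
  twist=[
    [0.01,-0.02,0],
    [0,0,0],
    [0,0,0],
    [0,0,0],
  ],
)

```text
time: 18.82
ee_pos: [0.5598, 0.1308, 0.1081]
tool_rot: [-1.564, -0.312, -0.515]
contact_force: [0.6, 0.1, 0.4]
grip_width: 1.0
```

Run:
```python
from fit import *
f=np.array([.5922,.126,.05]);go(f+AX*.067,RL)
```

```text
t 18.825 pos [0.5598 0.1308 0.1081] F [0.6331 0.0942 0.3885] w 0.9997963548564333
twist units [-0.0015  0.0042  0.0129]
shift units, after twist [-0.0172 -0.0082 -0.0126] before [-0.0172 -0.0082 -0.0126]
```

Call:
drive_tool(
  claw=[1,1,1,1,1,1],
  translation=[
    [-0.02,0,-0.01],
    [0,0,0],
    [0,0,0],
    [0,0,0],
    [0,0,0],
    [0,0,0],
  ],
  twist=[
    [0,0,0],
    [0,0,0],
    [0,0,0],
    [0,0,0],
    [0,0,0],
    [0,0,0],
  ],
)

```text
time: 19.58
ee_pos: [0.5588, 0.1306, 0.108]
tool_rot: [-1.563, -0.312, -0.515]
contact_force: [-0.2, 0.5, -1.2]
grip_width: 0.726
```

Call:
drive_tool(
  claw=[1,1,1,1,1,1,1,1],
  translation=[
    [0,-0.3,0],
    [0,-0.6,0],
    [0,-0.6,0],
    [0,-0.6,0],
    [0,-0.6,0],
    [0,-0.6,0],
    [0,-0.6,0],
    [0,0,0],
  ],
  twist=[
    [0,0,0],
    [0,0,0],
    [0,0,0],
    [0,0,0],
    [0,0,0],
    [0,0,0],
    [0,0,0],
    [0,0,0],
  ],
)

```text
time: 20.58
ee_pos: [0.4747, 0.1415, 0.2504]
tool_rot: [-1.562, -0.312, -0.514]
contact_force: [0.6, 0.3, -0.8]
grip_width: 0.726
```

Call:
drive_tool(
  claw=[1,1,1,1,1,1],
  translation=[
    [0,-0.5,0],
    [0,-0.5,0],
    [0,-0.5,0],
    [0,-0.4,0],
    [0,0,0],
    [0,0,0],
  ],
  twist=[
    [0,0,0.3],
    [0,0,0.6],
    [0,0,0.7],
    [0,0,0.7],
    [0,0,0.7],
    [0,0,0],
  ],
)

```text
time: 21.32
ee_pos: [0.4429, 0.1451, 0.317]
tool_rot: [-1.567, 0.119, -0.085]
contact_force: [-0.3, -0.5, -1.4]
grip_width: 0.715
```

Run:
```python
from fit import *
go([.5541,-.10,.36],RV(-np.radians(7.6)))
```

```text
t 21.325 pos [0.4429 0.1451 0.317 ] F [-0.2525 -0.5282 -1.3522] w 0.7153143129997007
twist units [ 0.0016  0.0135 -0.1254]
shift units, after twist [ 3.5663 -1.0745 -5.7065] before [ 3.5285 -1.1505 -5.7152]
```

Call:
drive_tool(
  claw=[1,1,1,1,1,1,1,1],
  translation=[
    [0.3,-0.3,-0.5],
    [0.5,-0.3,-0.8],
    [0.5,-0.3,-0.8],
    [0.5,-0.2,-0.8],
    [0.5,0,-0.8],
    [0.5,0,-0.8],
    [0.5,0,-0.8],
    [0.2,0,-0.4],
  ],
  twist=[
    [0,0,-0.12],
    [0,0,0],
    [0,0,0],
    [0,0,0],
    [0,0,0],
    [0,0,0],
    [0,0,0],
    [0,0,0],
  ],
)

```text
time: 22.32
ee_pos: [0.5537, -0.1046, 0.3575]
tool_rot: [-1.575, 0.091, -0.108]
contact_force: [0.2, -0.6, -1.6]
grip_width: 0.721
```

Call:
drive_tool(
  claw=[1,1],
  translation=[
    [0,0,0],
    [0,0,0],
  ],
  twist=[
    [0,0,0],
    [0,0,0],
  ],
)

```text
time: 22.58
ee_pos: [0.5532, -0.1038, 0.3569]
tool_rot: [-1.575, 0.091, -0.108]
contact_force: [0.1, -0.4, -1.3]
grip_width: 0.722
```

Run:
```python
from fit import *
o=get_obs();c=read_camera('wrist');R,t=cam_world(c,o);Z=np.array([0,0,1.])
R0=Rot.from_rotvec(o['tool_rot']).as_matrix();h=o['ee_pos']+R0@[.001,-.0225,0]
for a in(-3,0,3):
    ax=R0@np.array([np.sin(np.radians(a)),-np.cos(np.radians(a)),0])
    q,e,n=rim(c,R,t,h,ax,.032,-1,(7,5,3));print(a,R0.T@(q-o['ee_pos']),e,n)
    if a==0:im=cv2.polylines(c['img'].copy(),[proj(c,R,t,circ(q,ax,.032)).astype(int)],True,(0,255,0))
for s in(None,-1,1):
    q,e,n=rim(c,R,t,(.6033,-.218,.203),Z,.032,s,(9,5,3));print('copper',s,q,e,n)
    if s==-1: cv2.polylines(im,[proj(c,R,t,circ(q,Z,.032)).astype(int)],True,(0,255,0))
cv2.imwrite('pics/w5.png',im[:,:,::-1])
go([.6025,-.218,.31],RV(-np.radians(7.6)))
```

```text
-3 [ 0.0007 -0.0216 -0.0002] 1.0770787111362288 47
0 [-0.0003 -0.0236 -0.0003] 0.29352369804213074 45
3 [-0.0017 -0.0263 -0.0002] 1.0191022262127383 40
copper None [ 0.6046 -0.2151  0.2034] 0.7627603423373613 46
copper -1 [ 0.6034 -0.2185  0.2029] 0.25650739637066017 43
copper 1 [ 0.6056 -0.2152  0.2033] 1.1693239879265918 45
t 22.625 pos [ 0.5532 -0.1038  0.357 ] F [ 0.4953  0.0472 -1.4807] w 0.7236412125160083
twist units [0.0316 0.0325 0.0643]
shift units, after twist [ 1.5992  1.1748 -2.6681] before [ 1.5707  1.2073 -2.6706]
```

View pics/w5.png

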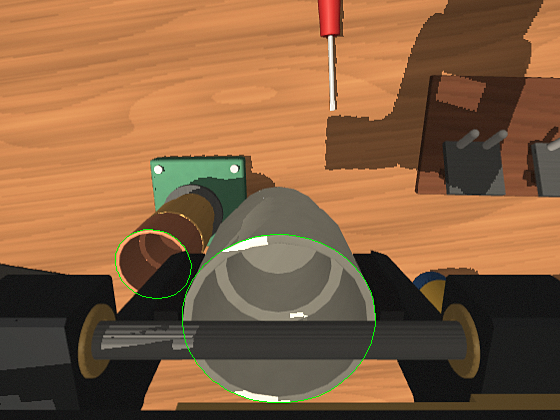

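Copper rim fits at (0.6034, -0.2185, 0.203), centred near (154,263). The held white can is centred in the grip and straight, so I line up and insert.

Call:
drive_tool(
  claw=[1,1,1,1,1,1,1],
  translation=[
    [0.3,0,-0.5],
    [0.45,0,-0.7],
    [0.45,0,-0.75],
    [0.42,0,-0.73],
    [0,0.5,0],
    [0,0.6,0],
    [0,0,0],
  ],
  twist=[
    [0.03,0.03,0.06],
    [0,0,0],
    [0,0,0],
    [0,0,0],
    [0,0,0],
    [0,0,0],
    [0,0,0],
  ],
)

```text
time: 23.5
ee_pos: [0.605, -0.2137, 0.3151]
tool_rot: [-1.57, 0.093, -0.101]
contact_force: [-0.3, 0.3, -0.9]
grip_width: 0.723
```

Run:
```python
from fit import *
go([.6035,-.2182,.28],RV(-np.radians(7.6)))
```

```text
t 23.5 pos [ 0.605  -0.2137  0.3151] F [-0.3227  0.3367 -0.9473] w 0.7231721237494918
twist units [0.0069 0.0552 0.0305]
shift units, after twist [-0.0229  0.8769 -0.1167] before [-0.0287  0.8769 -0.1154]
```

Call:
drive_tool(
  claw=[1,1,1,1,1],
  translation=[
    [-0.03,0,-0.12],
    [0,0.4,0],
    [0,0.4,0],
    [0,0,0],
    [0,0,0],
  ],
  twist=[
    [0,0.05,0.03],
    [0,0,0],
    [0,0,0],
    [0,0,0],
    [0,0,0],
  ],
)

```text
time: 24.12
ee_pos: [0.6041, -0.2179, 0.2895]
tool_rot: [-1.574, 0.096, -0.11]
contact_force: [0.4, 0.5, -2.8]
grip_width: 0.722
```

Run:
```python
from fit import *
go([.6035,-.2182,.262],RV(-np.radians(7.6)))
```

```text
t 24.125 pos [ 0.6041 -0.2179  0.2895] F [ 0.3564  0.5028 -2.7568] w 0.722131231966464
twist units [0.0313 0.0081 0.051 ]
shift units, after twist [-0.0146  0.6867 -0.0088] before [-0.0207  0.6866 -0.005 ]
```

Call:
drive_tool(
  claw=[1,1,1],
  translation=[
    [-0.02,0.3,0],
    [0,0.15,0],
    [0,0,0],
  ],
  twist=[
    [0.03,0.01,0.05],
    [0,0,0],
    [0,0,0],
  ],
)

```text
time: 24.5
ee_pos: [0.6035, -0.218, 0.2714]
tool_rot: [-1.569, 0.104, -0.105]
contact_force: [-0.9, -0.5, -1.1]
grip_width: 0.719
```

Call:
drive_tool(
  claw=[1,1,1],
  translation=[
    [0,0.12,0],
    [0,0.12,0],
    [0,0,0],
  ],
  twist=[
    [0,0,0],
    [0,0,0],
    [0,0,0],
  ],
)

```text
time: 24.88
ee_pos: [0.6036, -0.218, 0.2612]
tool_rot: [-1.569, 0.104, -0.105]
contact_force: [-0.9, 0.6, -1.0]
grip_width: 0.725
```

Run:
```python
from fit import *
go([.6035,-.2182,.24],RV(-np.radians(7.6)))
```

```text
t 24.875 pos [ 0.6036 -0.218   0.2612] F [-0.9497  0.5643 -1.0395] w 0.7249292423938585
twist units [ 0.0032 -0.003   0.0062]
shift units, after twist [-0.0013  0.5305 -0.0048] before [-0.0019  0.5305 -0.0045]
```

Call:
drive_tool(
  claw=[1,1,1,1],
  translation=[
    [0,0.2,0],
    [0,0.2,0],
    [0,0.18,0],
    [0,0,0],
  ],
  twist=[
    [0,0,0],
    [0,0,0],
    [0,0,0],
    [0,0,0],
  ],
)

```text
time: 25.38
ee_pos: [0.6035, -0.218, 0.236]
tool_rot: [-1.569, 0.104, -0.105]
contact_force: [0.1, -0.7, -1.5]
grip_width: 0.721
```

Call:
drive_tool(
  claw=[1,1],
  translation=[
    [0,0.12,0],
    [0,0,0],
  ],
  twist=[
    [0,0,0],
    [0,0,0],
  ],
)

```text
time: 25.62
ee_pos: [0.6036, -0.218, 0.2311]
tool_rot: [-1.569, 0.104, -0.105]
contact_force: [0.0, -0.5, -2.3]
grip_width: 0.722
```

Call:
drive_tool(
  claw=[0,0,0,0,0,0],
  translation=[
    [0,0,0],
    [0,0,0],
    [0,0,0],
    [0,0,0],
    [0,0,0],
    [0,0,0],
  ],
  twist=[
    [0,0,0],
    [0,0,0],
    [0,0,0],
    [0,0,0],
    [0,0,0],
    [0,0,0],
  ],
)

```text
time: 26.38
ee_pos: [0.604, -0.2182, 0.2325]
tool_rot: [-1.57, 0.102, -0.107]
contact_force: [-0.1, 0.4, 0.1]
grip_width: 0.993
```

Run:
```python
from fit import *
o=get_obs();c=read_camera('wrist');R,t=cam_world(c,o);Z=np.array([0,0,1.]);print(o['ee_pos'],o['grip_width'])
print(rim(c,R,t,(.6035,-.218,.252),Z,.032,-1,(9,5,3)))
s=read_camera('scene');R,t=s['R'],s['t']
for z in(.25,.255): print(rim(s,R,t,(.6035,-.218,z),Z,.032,-1))
q=np.array([.6035,-.218,0])
a=s['img'][200:350,110:270]
cv2.imwrite('pics/c3.png',cv2.resize(a,None,fx=3.5,fy=3.5,interpolation=cv2.INTER_CUBIC)[:,:,::-1])
```

```text
[ 0.604  -0.2182  0.2325] 0.9933208281641936
(array([ 0.6035, -0.2185,  0.2499]), np.float64(0.29750081301355735), 44)
(array([ 0.5994, -0.2155,  0.2418]), np.float64(0.37966412544726186), 30)
(array([ 0.6027, -0.2157,  0.2482]), np.float64(0.6777957405553126), 29)
```

View pics/c3.png

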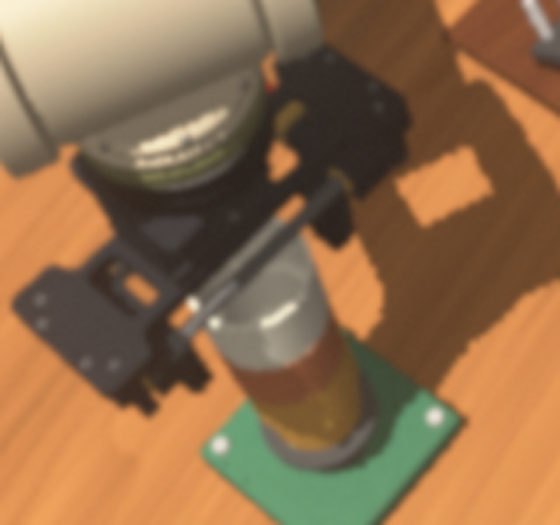

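White dropped to a rim height of 0.250, against 0.251 expected when home, and the scene crop shows white, copper and brass stacked without gaps. Regrip and press.

Call:
drive_tool(
  claw=[1,1,1,1,1,1],
  translation=[
    [0,0,0],
    [0,0,0],
    [0,0,0],
    [0,0,0],
    [0,0,0],
    [0,0,0],
  ],
  twist=[
    [0,0,0],
    [0,0,0],
    [0,0,0],
    [0,0,0],
    [0,0,0],
    [0,0,0],
  ],
)

```text
time: 27.22
ee_pos: [0.604, -0.2182, 0.2324]
tool_rot: [-1.57, 0.102, -0.107]
contact_force: [1.3, -0.3, 0.3]
grip_width: 0.723
```

Call:
drive_tool(
  claw=[1,1,1,1],
  translation=[
    [0,0.1,0],
    [0,0.15,0],
    [0,0.15,0],
    [0,0,0],
  ],
  twist=[
    [0,0,0],
    [0,0,0],
    [0,0,0],
    [0,0,0],
  ],
)

```text
time: 27.72
ee_pos: [0.6039, -0.2181, 0.2194]
tool_rot: [-1.572, 0.099, -0.11]
contact_force: [0.1, -0.1, -0.5]
grip_width: 0.721
```

Call:
drive_tool(
  claw=[1,1,1],
  translation=[
    [0,0.15,0],
    [0,0.15,0],
    [0,0,0],
  ],
  twist=[
    [0,0,0],
    [0,0,0],
    [0,0,0],
  ],
)

```text
time: 28.1
ee_pos: [0.6048, -0.2182, 0.2122]
tool_rot: [-1.574, 0.094, -0.115]
contact_force: [0.6, 0.7, -1.8]
grip_width: 0.719
```

Run:
```python
from fit import *
go([.6038,-.2182,.2],RV(-np.radians(7.6)))
o=get_obs();c=read_camera('wrist');R,t=cam_world(c,o);Z=np.array([0,0,1.])
print(rim(c,R,t,(.6035,-.218,.232),Z,.032,-1,(9,5,3)))
```

```text
t 28.1 pos [ 0.6048 -0.2182  0.2122] F [ 0.6248  0.7059 -1.7841] w 0.7188267599999317
twist units [ 0.0298 -0.0014  0.079 ]
shift units, after twist [-0.0238  0.3043 -0.0024] before [-0.028   0.304  -0.0008]
(array([ 0.604 , -0.2184,  0.23  ]), np.float64(0.3563720856575802), 47)
```

Call:
drive_tool(
  claw=[1,1],
  translation=[
    [0,0.15,0],
    [0,0.15,0],
  ],
  twist=[
    [0,0,0],
    [0,0,0],
  ],
)

```text
time: 28.4
ee_pos: [0.6063, -0.2185, 0.2109]
tool_rot: [-1.58, 0.083, -0.125]
contact_force: [-14.6, 6.8, 39.4]
grip_width: 0.722
```

Hit the stop: 39 N, and the stack no longer moves. I'll ease off, straighten and release.

Call:
drive_tool(
  claw=[1,1,1],
  translation=[
    [-0.06,0,0],
    [0,0,0],
    [0,0,0],
  ],
  twist=[
    [0.05,0.02,0.15],
    [0,0,0],
    [0,0,0],
  ],
)

```text
time: 28.78
ee_pos: [0.6041, -0.2183, 0.2115]
tool_rot: [-1.571, 0.105, -0.109]
contact_force: [-0.9, -0.4, 2.8]
grip_width: 0.726
```

Run:
```python
from fit import *
go([.6038,-.2182,.211],RV(-np.radians(7.6)))
```

```text
t 28.775 pos [ 0.6041 -0.2183  0.2115] F [-0.9195 -0.448   2.7856] w 0.7257216694730112
twist units [ 0.0127 -0.0189  0.0173]
shift units, after twist [-0.0075  0.0132  0.0021] before [-0.0075  0.0132  0.0021]
```

Call:
drive_tool(
  claw=[0,0,0,0,0],
  translation=[
    [0,0,0],
    [0,0,0],
    [0,0,0],
    [0,0,0],
    [0,0,0],
  ],
  twist=[
    [0,0,0],
    [0,0,0],
    [0,0,0],
    [0,0,0],
    [0,0,0],
  ],
)

```text
time: 29.4
ee_pos: [0.604, -0.2181, 0.2098]
tool_rot: [-1.569, 0.106, -0.107]
contact_force: [0.4, 0.4, 0.8]
grip_width: 0.998
```

Run:
```python
from fit import *
o=get_obs();c=read_camera('wrist');R,t=cam_world(c,o);Z=np.array([0,0,1.]);print(o['ee_pos'],o['contact_force'],o['grip_width'])
for a in(-3,0,3):
  ax=np.array([np.sin(np.radians(a)),0,np.cos(np.radians(a))]);print(a,rim(c,R,t,(.6035,-.218,.229),ax,.032,-1,(7,5,3)))
```

```text
[ 0.604  -0.2181  0.2098] [0.4411 0.398  0.8401] 0.9984495559725536
-3 (array([ 0.6035, -0.2186,  0.2273]), np.float64(0.7613139033967498), 40)
0 (array([ 0.6027, -0.2184,  0.2292]), np.float64(0.3506136715418765), 41)
3 (array([ 0.6016, -0.218 ,  0.2314]), np.float64(1.057753210762291), 37)
```

Call:
drive_tool(
  claw=[0,0,0,0,0,0,0,0],
  translation=[
    [0,-0.3,0],
    [0,-0.5,0],
    [0,-0.6,0],
    [0,-0.6,0],
    [0,-0.6,0],
    [0,-0.6,0],
    [-0.5,-0.4,0],
    [0,0,0],
  ],
  twist=[
    [0,0,0],
    [0,0,0],
    [0,0,0],
    [0,0,0],
    [0,0,0],
    [0,0,0],
    [0,0,0],
    [0,0,0],
  ],
)

```text
time: 30.45
ee_pos: [0.5833, -0.2149, 0.3652]
tool_rot: [-1.572, 0.101, -0.112]
contact_force: [-0.1, 0.5, -0.4]
grip_width: 0.998
```

Run:
```python
from fit import *
o=get_obs();print(o['time'],o['ee_pos'],o['contact_force']);c=read_camera('wrist');R,t=cam_world(c,o);Z=np.array([0,0,1.])
print('rim',rim(c,R,t,(.6035,-.218,.229),Z,.032,-1,(9,5,3)))
s=read_camera('scene');print('scene',rim(s,s['R'],s['t'],(.6035,-.218,.229),Z,.032,-1,(7,4,3)))
a=c['img'][60:280,180:400];b=s['img'][220:370,110:260]
cv2.imwrite('pics/c4.png',np.hstack([cv2.resize(a,(400,400)),cv2.resize(b,(400,400))])[:,:,::-1])
```

```text
30.45 [ 0.5833 -0.2149  0.3652] [-0.0929  0.4582 -0.3618]
rim (array([ 0.603 , -0.2184,  0.2274]), np.float64(0.20082184873087855), 63)
scene (array([ 0.6031, -0.2172,  0.2302]), np.float64(0.46210292116347795), 51)
```

View pics/c4.png

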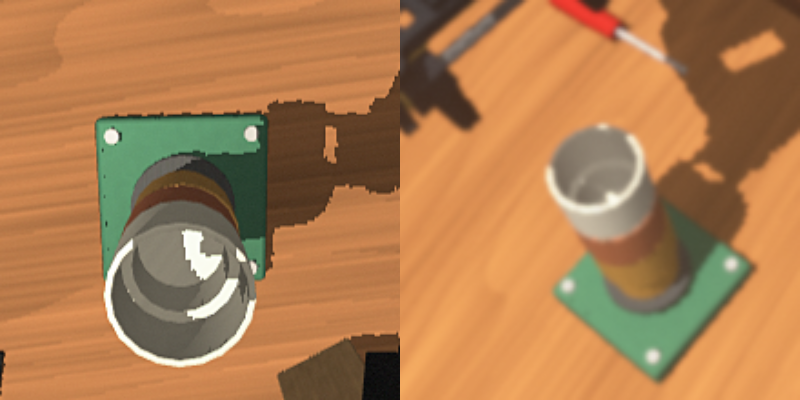

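The stack is straight. The final rim height is 0.227–0.230 m, against 0.230 m expected with the stand on its stop.

```bash
python3 -c "
from h import *
print(sign_off(), get_obs()['time'])"
```

```text
the job is handed in; nothing more can be done
the job is handed in; nothing more can be done
```

The copper can is nested in the brass can, the white can in the copper one, and the stand is pressed to its stop. I let go and handed the job in at about 30.5 s; `sign_off` gives no verdict.

**Order of steps:** both cans looked home before I pressed. After the copper went in, its rim was at about 0.203 m. The white rim was then at 0.250 m, against 0.251 m expected when nested. That puts the stand roughly 9 to 11 mm down at that stage, under the 20 mm limit.

**Pressing:** the stack went down freely, then stopped hard at about 39 N on the wrist reading, a brief peak. I eased off and straightened the tool before opening the fingers.

**Last checks:**
- **Rim height:** the wrist camera gave 0.2274 m and the scene camera 0.2302 m, against 0.230 m expected at the stop. The two disagree by about 3 mm, which is within calibration error.
- **Straightness:** the white rim's centre is within about 1 mm of where the brass and copper rims measured. The best fit is upright, though I only tested tilts in 3° steps.
- **Gripper:** it is clear of everything.
- **Bystanders:** nothing came near the bulb box, oil can or screwdriver. I did not re-measure where they stand.

**Uncertain:** the force readings are noisy by about 1 N, so I never felt the copper can seat. I judged it from rim heights and pictures instead.

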